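Leak-test the freshly cast flow cells

ROBOT

A 6-joint arm with a two-finger parallel gripper is mounted at the origin on the work surface. World frame = base frame: x ahead of the robot, y to its left, z up, the work surface at z = 0. Lengths are in m, angles in rad, forces in N, time in s.
With the tool pointing down it reaches from about 0.25 to 0.775 m from the base axis. Payload 8.9 kg.
Tool frame: the origin (TCP) lies on the centre line of the jaws, within the pads' length; the fingertips stand 25 mm ahead of it and the grasp point (between the pads) lies 6 mm ahead of it (ctrl.nose_length is the distance from the TCP to the fingertips, in m); z points along the fingers, y is the line along which they close (so a half turn about z gives the same grasp; the last joint's range is limited). The gripper opens to 85 mm and grips with 20 to 120 N. Pads are 22 mm wide; open, the fingers measure 114 mm over their backs; the gripper's body (76 mm by 85 mm) begins 54 mm behind the grasp point. The pads swing forward as they close: fully open they stand 13 mm farther back than shut.
Start: joints at [0.978, 0.291, -0.153, 1.127, 0, 1.431], TCP at [0.23, 0.472, 0.256] pointing down, gripper open.
Joint ranges: [-2.52, 2.52], [-0.91, 1.74], [-1.3, 1.37], [-1.96, 2.02], [-1.52, 1.47], [-3.14, 3.14]. Speed limits (rad/s): [2.22, 2.22, 2.79, 3.14, 3.14, 3.14].

INTERFACE

Orientations are given as a 3x3 rotation matrix whose columns are the frame's x, y, z axes.
In Python, from rig import ctrl gives the robot as it stands. The module is installed in compiled form; this text tells all that it offers.
- The arm moves only by the shell command python3 -m inch 'ROWS' [FORCE]. ROWS is JSON, a list of rows, each a list of 3 entries, a list of its own where there are three numbers: the shift along the tool's x, y, z in mm, then the turn about the tool's z in degrees, then the gripper command: -1 is shut, 1 is fully open, values between are in proportion. In form: [[[dx, dy, dz], spin, gripper], ...]. A call has 1 to 10 rows; each row is the pose to reach, as a shift and turn from the pose commanded when the call began, along the tool's axes at that moment; what a row does not reach only later rows make up. A row lasts 1/8 s, in which the tool goes at most 62.5 mm and 10.7 degrees, less where a joint would pass 70% of its speed; a pose out of reach is approached as far as the arm can. A call with a gripper value outside its range is refused whole. The fingers move at their own pace and stop on an object; FORCE is the grip in N (left out, the last holds). Time passes only in rows, so rows that repeat a pose let the fingers close. It gives the time, the measured TCP pose, the force, the opening and the grip force at its end, in the units of the state.
- ctrl.get_obs(): the state, without advancing time (a new reading comes with each control period).
- ctrl.capture(name): name is "scene" or "top" or "wrist"; returns a dict with "color" (400x640x3 uint8, red, green, blue), "intrinsics" (3x3 intrinsics, pixels), "world_from_camera" (4x4, takes a point from camera to world coordinates); the wrist camera has in their place "hand_eye" (4x4, takes a point from camera to tool coordinates, whose origin is the TCP and whose axes are the flange's). Camera axes: x right, y down, z forward; pixel columns grow to the right and rows downward; lengths in m; the calibration is good to about 2 mm. A picture is of the moment at which its call begins: read the wrist's pose just before it. There is no depth.
- ctrl.close_job(): hands the job in; it is judged then, once.
The state is a dict: "time": time; "qpos": joint angles; "qd": joint speeds; "joint_efforts": joint torques, N m; "tcp_pos": TCP position; "tcp_rot": TCP orientation; "wrist_force": force on the tool from outside, world axes, zero at the start; "moment": the same for the moment, N m; "opening": opening from 0.0 (shut) to 1.0 (fully open); "gripper_force": force on a finger pad.
Only numpy, scipy, OpenCV 4.12 (cv2) and the standard library are available. Lean on these libraries where they do the work, as an engineer would, in place of code of your own. Each camera call takes 0.05 s, during which the arm holds its last target. There are 200 camera calls.

TASK

First clear the leak tester's line: with its nest still empty, press the blue plunger all the way down to its stop once, hold it a moment and let it rise. Then leak-test every resin flow cell in the casting mould, one at a time from the lightest colour to the darkest: lift it out of its cavity, lay it flat in the tester's nest with its ports up, and with the cell sitting in the nest press the plunger fully down to its stop, hold it there for three seconds and let it rise, then take the cell out and lay it in the white tray. At the end all the cells lie flat in the tray, ports up and none on top of another; leave the bottle, the tip box and the beaker where they are.

Things in the scene. Friction and masses are not known exactly. Their poses are not given: they have to be found in the camera images.
- mould: dark grey anodised casting mould, a fixed flat plate 165 x 145 x 22 mm with a 2 x 2 grid of open rectangular cavities, each 54 x 34 mm and 10 mm deep. Cavity centres lie at x = +-39, y = +-34 mm in its frame, long side along its x. Origin: centre of its underside, on the bench; z up.
- tester: bench leak tester, fixed: a cream block 220 x 110 x 30 mm with a dark grey deck (deck 30 mm above the bench). Along its own x: the cell nest at x = -55 mm, the blue pump plunger at x = +55 mm. A flat white gauge (6 mm tall) and two lamps on the deck are only for show. Origin: centre of its underside; z up.
- nest (a point): middle of the nest floor on the tester's deck. The nest is a low white fence 6 mm high and 4 mm thick (open at the corners) around a floor of 56 mm (along its x) by 36 mm (along its y); a cell lies flat in it, long side along x, with 3 mm to spare all round. Its z points up; x runs to the plunger.
- plunger_top (a point): centre of the top face of the round blue plunger head, 40 mm across, 80 mm above the bench when up and 66 mm when fully down. It moves only vertically, on a collar 40 mm across and 20 mm tall.
- plunger (a joint): travel of the plunger, in m: 0 up (at rest), 0.014 fully down at its hard stop. A spring pushes back with about 3 N at the top and 9 N at the stop, and lifts it when let go.
- tray: white results tray, fixed, 260 mm (its x) by 120 mm (its y), walls 18 mm high and 4 mm thick, floor 4 mm above the bench. Origin: centre of its underside, on the bench; z up.
- cell_1: cast resin flow cell, pale ivory (the lightest): a block 50 mm (its x) by 30 mm (its y) by 24 mm high, 45 g, with two clear round ports 8 mm wide and 5 mm high on top (at x = +-16 mm). Origin: centre of its underside; z up through the ports. Starts in a cavity of the mould, standing 14 mm proud of it; may be absent.
- cell_2: cast resin flow cell, yellow: a block 50 mm (its x) by 30 mm (its y) by 24 mm high, 45 g, with two clear round ports 8 mm wide and 5 mm high on top (at x = +-16 mm). Origin: centre of its underside; z up through the ports. Starts in a cavity of the mould, standing 14 mm proud of it; may be absent.
- cell_3: cast resin flow cell, orange: a block 50 mm (its x) by 30 mm (its y) by 24 mm high, 45 g, with two clear round ports 8 mm wide and 5 mm high on top (at x = +-16 mm). Origin: centre of its underside; z up through the ports. Starts in a cavity of the mould, standing 14 mm proud of it; may be absent.
- cell_4: cast resin flow cell, dark brown (the darkest): a block 50 mm (its x) by 30 mm (its y) by 24 mm high, 45 g, with two clear round ports 8 mm wide and 5 mm high on top (at x = +-16 mm). Origin: centre of its underside; z up through the ports. Starts in a cavity of the mould, standing 14 mm proud of it; may be absent.
- bottle: bystander: capped amber bottle, 60 mm across, 100 mm tall; origin at its foot.
- tip_box: bystander: blue pipette-tip box 85 x 120 x 46 mm; origin at its foot.
- beaker: bystander: empty glass beaker 66 mm across, 80 mm tall; origin at its foot.

How it is judged:
On the way, in this order (a step that is already met when the one before it is completed fails the run):
1. with the nest empty, the plunger is pressed fully down once to clear the line (value of joint plunger above 0.012 m and horizontal distance between each of cell_1, cell_2, cell_3, cell_4 and nest above 0.045 m), for 0.2 s.
2. the pale ivory (the lightest) cell lies seated in the nest while the plunger is held fully down (horizontal distance between cell_1 and nest below 0.0065 m and z of cell_1 in the frame of nest between -0.003 and 0.003 m and angle between cell_1's own z axis and vertical below 0.1 rad and angle between the x axis of cell_1 and the x axis of nest, either way round below 0.2 rad and z of cell_1 in the frame of plunger_top above -0.038 m), for 2 s.
3. the yellow cell lies seated in the nest while the plunger is held fully down (horizontal distance between cell_2 and nest below 0.0065 m and z of cell_2 in the frame of nest between -0.003 and 0.003 m and angle between cell_2's own z axis and vertical below 0.1 rad and angle between the x axis of cell_2 and the x axis of nest, either way round below 0.2 rad and z of cell_2 in the frame of plunger_top above -0.038 m), for 2 s.
4. the orange cell lies seated in the nest while the plunger is held fully down (horizontal distance between cell_3 and nest below 0.0065 m and z of cell_3 in the frame of nest between -0.003 and 0.003 m and angle between cell_3's own z axis and vertical below 0.1 rad and angle between the x axis of cell_3 and the x axis of nest, either way round below 0.2 rad and z of cell_3 in the frame of plunger_top above -0.038 m), for 2 s.
5. the dark brown (the darkest) cell lies seated in the nest while the plunger is held fully down (horizontal distance between cell_4 and nest below 0.0065 m and z of cell_4 in the frame of nest between -0.003 and 0.003 m and angle between cell_4's own z axis and vertical below 0.1 rad and angle between the x axis of cell_4 and the x axis of nest, either way round below 0.2 rad and z of cell_4 in the frame of plunger_top above -0.038 m), for 2 s.
At the end, for the whole second after the job is handed in: Every cell present lies flat on the tray's floor (within 4 mm), inside its walls, ports up (tilt under 0.1 rad), at rest; the plunger is up (within 3 mm) (value of joint plunger below 0.003 m and x of cell_1 in the frame of tray between -0.115 and 0.115 m and y of cell_1 in the frame of tray between -0.047 and 0.047 m and z of cell_1 in the frame of tray between 0 and 0.008 m and angle between each of cell_1, cell_2, cell_3, cell_4's own z axis and vertical below 0.1 rad and linear speed of each of cell_1, cell_2, cell_3, cell_4 below 0.02 m/s and x of cell_2 in the frame of tray between -0.115 and 0.115 m and y of cell_2 in the frame of tray between -0.047 and 0.047 m and z of cell_2 in the frame of tray between 0 and 0.008 m and x of cell_3 in the frame of tray between -0.115 and 0.115 m and y of cell_3 in the frame of tray between -0.047 and 0.047 m and z of cell_3 in the frame of tray between 0 and 0.008 m and x of cell_4 in the frame of tray between -0.115 and 0.115 m and y of cell_4 in the frame of tray between -0.047 and 0.047 m and z of cell_4 in the frame of tray between 0 and 0.008 m); the robot touches nothing.
It fails at once if the bottle is pushed more than 25 mm away or tipped over (distance of bottle from where it was at the start of the episode above 0.025 m or angle between bottle's own z axis and vertical above 0.5 rad).
It fails at once if the tip box is pushed more than 25 mm away or tipped over (distance of tip_box from where it was at the start of the episode above 0.025 m or angle between tip_box's own z axis and vertical above 0.5 rad).
It fails at once if the beaker is pushed more than 25 mm away or tipped over (distance of beaker from where it was at the start of the episode above 0.025 m or angle between beaker's own z axis and vertical above 0.5 rad).
Of cell_1, cell_2, cell_3, cell_4 only 2 to 3 are there at a start; the rules pass over those that are not, and their reading is None.
At some moment in a run one of cell_1, cell_2, cell_3, cell_4 may be knocked a few centimetres aside while the robot is not near it.
Once in a run the grip may slacken for a moment while it holds something.
It also fails if it takes over 210 s, if anything falls off the work surface, if the arm or the gripper's body presses on something with over 40 N, if the wrist force passes 120 N, or if a joint passes its speed limit or range.

## Working session

There is one attempt and no reset: what is moved stays moved. The work goes in short steps, Python scripts to look and compute and a shell command to move; the robot and the scene stay as the last step left them, time stands still between calls to the robot, and variables do not carry over. Pictures are saved under pics/ and viewed, at most 14 in all, crops included, and the job is handed in when it is done.

```bash
mkdir -p pics; cat > h.py <<'E'
import numpy as np, cv2
from rig import ctrl
def cap(n,save=None):
    o=ctrl.get_obs(); c=ctrl.capture(n); K=np.array(c["intrinsics"])
    if n=="wrist":
        T=np.eye(4);T[:3,:3]=o["tcp_rot"];T[:3,3]=o["tcp_pos"];T=T@np.array(c["hand_eye"])
    else: T=np.array(c["world_from_camera"])
    if save: cv2.imwrite(f"pics/{save}.png",c["color"][:,:,::-1])
    return c["color"],K,T
def ray(K,T,p):
    d=T[:3,:3]@np.linalg.inv(K)@np.array([p[0],p[1],1.]); return T[:3,3],d/np.linalg.norm(d)
def onz(K,T,p,z):
    o,d=ray(K,T,p); return o+d*(z-o[2])/d[2]
def proj(K,T,X):
    q=K@(T[:3,:3].T@(np.array(X)-T[:3,3])); return q[:2]/q[2]
def tri(rs):
    A=0;b=0
    for o,d in rs:
        P=np.eye(3)-np.outer(d,d);A=A+P;b=b+P@o
    x=np.linalg.solve(A,b); return x,[np.linalg.norm((np.eye(3)-np.outer(d,d))@(x-o)) for o,d in rs]
E
python3 - <<'E'
from h import *
np.set_printoptions(precision=3,suppress=True)
for n in("scene","top","wrist"):
    c,K,T=cap(n,n+"0");print(n,K.tolist(),T.tolist())
o=ctrl.get_obs();print(o,ctrl.nose_length)
E
```

```text
scene [[519.8533024999906, 0.0, 316.7919300235656], [0.0, 519.8533024999906, 209.24380590218877], [0.0, 0.0, 1.0]] [[0.4811945166274583, 0.7465469151135905, -0.4594774648468066, 1.2846452858220498], [0.8766063967514682, -0.4076331361594484, 0.25572729904963226, -0.3454468248204633], [0.003614186225737134, -0.5258354589024918, -0.8505786311792295, 1.2531759115322025], [0.0, 0.0, 0.0, 1.0]]
top [[367.5570675528289, 0.0, 313.9218311252321], [0.0, 367.5570675528289, 204.44219381831877], [0.0, 0.0, 1.0]] [[-0.02460004833943583, -0.9899202539071947, 0.1394730387064571, 0.5046565559197288], [-0.9996165451914867, 0.022583404692870734, -0.01602349562096, 0.002185759618462575], [0.012712206776729192, -0.13981373586594945, -0.9900962170729026, 0.9239354084239892], [0.0, 0.0, 0.0, 1.0]]
wrist [[278.19475944504256, 0.0, 318.6535499313294], [0.0, 278.19475944504256, 200.45742494443442], [0.0, 0.0, 1.0]] [[0.43744583163905804, 0.8654350305245203, 0.24426082846546274, 0.16811498594648316], [0.8992437544503359, -0.4205914204406964, -0.12026440509868459, 0.5010466551345276], [-0.0013470202952829509, 0.2722591871594031, -0.9622230097766444, 0.37275449449643033], [0.0, 0.0, 0.0, 1.0]]
{'time': 0.15, 'qpos': array([ 0.978,  0.291, -0.154,  1.127,  0.   ,  1.432]), 'qd': array([ 0.   , -0.003,  0.002,  0.   ,  0.001,  0.001]), 'joint_efforts': array([  0.001, -53.737,  33.152,   0.011,  -0.   ,  -0.   ]), 'tcp_pos': array([0.23 , 0.472, 0.256]), 'tcp_rot': array([[-0.899,  0.438, -0.001],
       [ 0.438,  0.899, -0.001],
       [ 0.   , -0.001, -1.   ]]), 'wrist_force': array([0.633, 0.001, 0.373]), 'moment': array([-0.044,  0.014, -0.028]), 'gripper_force': 0.0, 'opening': 0.9996140110801512} 0.025
```

View pics/top0.png

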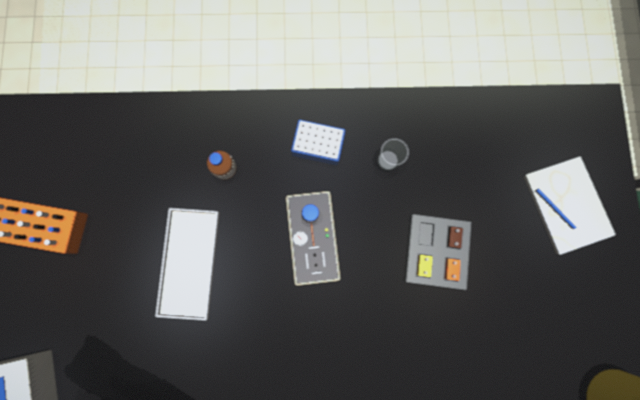

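View pics/scene0.png

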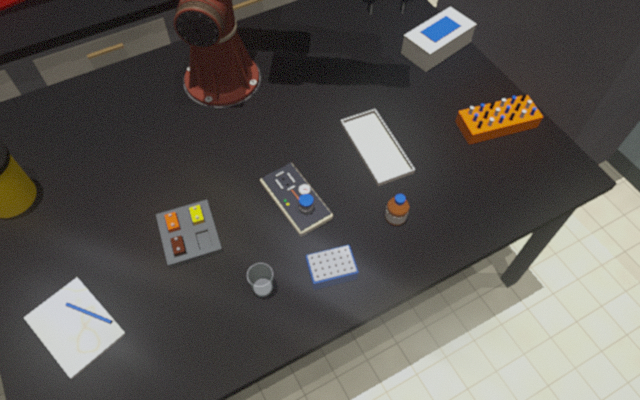

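Top view: the yellow cell is at (425,266), orange (453,269) and brown (455,237), and the ivory cell's cavity is empty at (427,233). The tester's plunger is at (310,213) and its nest at (316,260); the tray is at (188,264). The scene view agrees: yellow (197,213), orange (173,221), brown (178,245).

```bash
cat >> h.py <<'E'
def masks(c,n):
    h=cv2.cvtColor(c,cv2.COLOR_RGB2HSV)
    lo,hi={'yellow':((22,130,110),(34,255,255)),'orange':((6,150,120),(19,255,255)),'brown':((0,70,25),(14,255,110)),'blue':((98,120,60),(118,255,255)),'white':((0,0,170),(180,50,255))}[n]
    return cv2.inRange(h,lo,hi)
def blobs(c,n,box,amin=40):
    m=masks(c,n);z=np.zeros_like(m);x0,y0,x1,y1=box;z[y0:y1,x0:x1]=m[y0:y1,x0:x1]
    cs,_=cv2.findContours(z,cv2.RETR_EXTERNAL,cv2.CHAIN_APPROX_NONE)
    return sorted([k for k in cs if cv2.contourArea(k)>amin],key=cv2.contourArea,reverse=True)
E
python3 - <<'E'
from h import *
np.set_printoptions(precision=3,suppress=True)
a,Ka,Ta=cap("top");b,Kb,Tb=cap("scene")
B={'yellow':((405,245,440,285),(180,195,215,230)),'orange':((435,250,475,290),(155,205,185,235)),'brown':((435,220,475,255),(162,230,195,262)),'blue':((295,200,325,226),(290,188,320,216)),'white':((150,200,225,325),(335,105,420,190))}
for n,(x,y) in B.items():
    p=[]
    for im,bx in((a,x),(b,y)):
        k=blobs(im,n,bx,15)
        r=cv2.minAreaRect(k[0]) if k else None
        print(n,[cv2.contourArea(q) for q in k],r); 
        p.append(r[0] if r else None)
    if all(p):
        print(' tri',tri([ray(Ka,Ta,p[0]),ray(Kb,Tb,p[1])]),'top@z',[onz(Ka,Ta,p[0],z) for z in(.004,.036,.08)])
    # tray corners
    if n=='white':
        k=blobs(a,n,x)[0]; print([onz(Ka,Ta,q,.018) for q in cv2.boxPoints(cv2.minAreaRect(k))])
E
```

```text
yellow [] None
yellow [154.0] ((196.0565948486328, 213.6981201171875), (16.20854377746582, 11.538285255432129), 74.05460357666016)
orange [148.0] ((452.0, 269.0), (12.0, 20.0), 0.0)
orange [148.5] ((171.59432983398438, 220.83018493652344), (16.20854377746582, 11.675647735595703), 74.05460357666016)
 tri (array([ 0.466, -0.342,  0.028]), [np.float64(0.0006155509076331148), np.float64(0.0006155509076330199)]) top@z [array([ 0.465, -0.351,  0.004]), array([ 0.466, -0.339,  0.036]), array([ 0.468, -0.322,  0.08 ])]
brown [20.5] ((450.60345458984375, 238.7586212158203), (21.540658950805664, 9.47046184539795), 68.19859313964844)
brown [162.5] ((177.64706420898438, 245.0882568359375), (17.46256446838379, 11.884244918823242), 75.96376037597656)
 tri (array([ 0.538, -0.352,  0.014]), [np.float64(0.0033729788576999085), np.float64(0.0033729788576997845)]) top@z [array([ 0.54 , -0.353,  0.004]), array([ 0.538, -0.341,  0.036]), array([ 0.537, -0.324,  0.08 ])]
blue [196.0] ((309.75, 212.25001525878906), (16.127614974975586, 15.811387062072754), 18.434947967529297)
blue [133.0] ((306.0, 200.0), (12.0, 14.0), 90.0)
 tri (array([ 0.607, -0.002,  0.071]), [np.float64(9.261039276339881e-05), np.float64(9.261039276339406e-05)]) top@z [array([ 0.615, -0.002,  0.004]), array([ 0.611, -0.002,  0.036]), array([ 0.606, -0.001,  0.08 ])]
white [5316.5] ((186.46173095703125, 263.6039733886719), (50.812049865722656, 110.73318481445312), 6.170175075531006)
white [2233.5] ((377.2483825683594, 144.43849182128906), (79.40365600585938, 37.70223617553711), 58.73626708984375)
 tri (array([0.494, 0.304, 0.005]), [np.float64(0.00011799122604450147), np.float64(0.00011799122604454121)]) top@z [array([0.494, 0.305, 0.004]), array([0.495, 0.294, 0.036]), array([0.495, 0.28 , 0.08 ])]
[array([0.374, 0.371, 0.018]), array([0.637, 0.351, 0.018]), array([0.621, 0.226, 0.018]), array([0.358, 0.251, 0.018])]
```

```bash
cat >> h.py <<'E'
def go(pos,yaw,name=''):
    "rows shift (mm) and spin (deg) to bring TCP to pos, jaw-line at yaw deg (mod 180)"
    o=ctrl.get_obs();R=np.array(o["tcp_rot"]);d=R.T@(np.array(pos)-o["tcp_pos"])*1e3
    y=np.degrees(np.arctan2(R[1,1],R[0,1]));s=-((yaw-y+90)%180-90)
    print(name,'shift',d.round(1),'spin',round(s,1))
E
python3 - <<'E'
from h import *
np.set_printoptions(precision=3,suppress=True)
a,K,T=cap("top")
n=onz(K,T,(316,260),.03);print(n)
v=np.array([.606,-.0015])-n[:2];print(np.hypot(*v),np.degrees(np.arctan2(v[1],v[0])))
h=cv2.cvtColor(a,cv2.COLOR_RGB2HSV)
print(h[266,425],h[269,453],h[237,455])
go((.55,0,.29),90+np.degrees(np.arctan2(v[1],v[0])),'tester')
E
```

```text
[ 0.496 -0.014  0.03 ]
0.11114694099786206 6.436052335593175
[ 31 126 229] [ 15 160 221] [  8 120 121]
tester shift [-494.4 -283.8  -33.8] spin -32.4
```

```bash
python3 -m inch '[[[-494,-284,-34],-32,1],[[-494,-284,-34],-32,1],[[-494,-284,-34],-32,1],[[-494,-284,-34],-32,1],[[-494,-284,-34],-32,1],[[-494,-284,-34],-32,1],[[-494,-284,-34],-32,1],[[-494,-284,-34],-32,1],[[-494,-284,-34],-32,1],[[-494,-284,-34],-32,1]]'
python3 -m inch '[[[0,0,0],0,-1],[[0,0,0],0,-1],[[0,0,0],0,-1]]'
python3 - <<'E'
from h import *
c,K,T=cap("wrist","w1")
print(ctrl.get_obs()["tcp_pos"],ctrl.get_obs()["tcp_rot"],T[:3,3])
E
```

```text
time: 1.55
tcp_pos: [0.551, -0.0029, 0.2902]
tcp_rot: [[-0.995, -0.102, 0.0], [-0.102, 0.995, -0.0], [-0.0, -0.0, -1.0]]
wrist_force: [0.2, 0.4, 0.0]
opening: 1.003
gripper_force: 0.0
time: 1.92
tcp_pos: [0.5491, 0.001, 0.2904]
tcp_rot: [[-0.994, -0.106, -0.0], [-0.106, 0.994, 0.0], [0.0, 0.0, -1.0]]
wrist_force: [0.0, 0.0, -0.4]
opening: 0.378
gripper_force: 0.0
[0.54920373 0.00103968 0.29046046] [[-9.94377271e-01 -1.05895426e-01  3.91760654e-05]
 [-1.05895421e-01  9.94377267e-01  1.04741435e-04]
 [-5.00474276e-05  1.00003936e-04 -9.99999994e-01]] [ 0.48063388 -0.00702854  0.40737369]
```

View pics/w1.png

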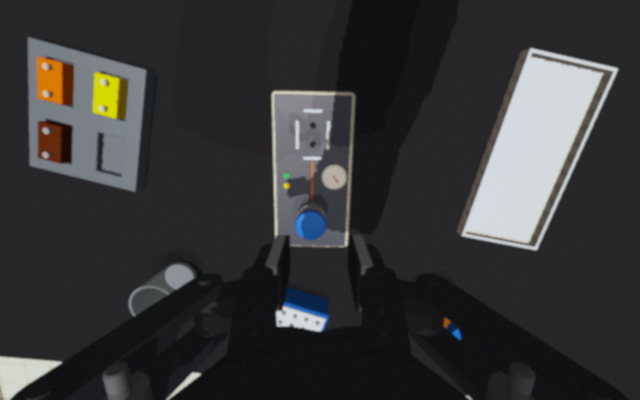

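Wrist view: the nest fence runs around (313,134), with bars near (313,110), (313,158), (297,135) and (327,132). The plunger head is at (311,224). The mould is at left with yellow (104,95), orange (46,81) and brown (44,140); the tray is at right.

```bash
python3 - <<'E'
from h import *
np.set_printoptions(precision=4,suppress=True)
c,K,T=cap("wrist");a,Ka,Ta=cap("top")
ka=max(blobs(a,'blue',(295,200,325,226)),key=cv2.contourArea)
k=blobs(c,'blue',(285,195,335,245))[0];e=cv2.minEnclosingCircle(k);print(e,cv2.minEnclosingCircle(ka))
p=onz(K,T,e[0],.08);print('plunger w',p,'top',onz(Ka,Ta,cv2.minEnclosingCircle(ka)[0],.08), 'tri',tri([ray(K,T,e[0]),ray(Ka,Ta,cv2.minEnclosingCircle(ka)[0])])[0],'diam',2*e[1]*(T[2,3]-.08)/K[0,0])
h=cv2.cvtColor(c,cv2.COLOR_RGB2HSV);m=cv2.inRange(h,(0,0,165),(180,60,255));m[:105]=0;m[162:]=0;m[:,:288]=0;m[:,334:]=0
cs=[q for q in cv2.findContours(m,0,1)[0] if cv2.contourArea(q)>8]
for q in cs: print(cv2.minAreaRect(q), onz(K,T,cv2.minAreaRect(q)[0],.036))
go((p[0],p[1],.115),90+6.4,'press-approach')
E
```

```text
Traceback (most recent call last):
ValueError: max() iterable argument is empty
```

```bash
python3 - <<'E'
from h import *
np.set_printoptions(precision=4,suppress=True)
c,K,T=cap("wrist");a,Ka,Ta=cap("top")
k=blobs(c,'blue',(285,195,335,245))[0];e=cv2.minEnclosingCircle(k);r=cv2.fitEllipse(k);print(e,r)
p=onz(K,T,e[0],.08);print('plunger w',p,'tri',tri([ray(K,T,e[0]),ray(Ka,Ta,(309.75,212.25))])[0],'diam',2*e[1]*(T[2,3]-.08)/K[0,0])
h=cv2.cvtColor(c,cv2.COLOR_RGB2HSV);m=cv2.inRange(h,(0,0,165),(180,60,255));m[:105]=0;m[162:]=0;m[:,:288]=0;m[:,334:]=0
cs=[q for q in cv2.findContours(m,0,1)[0] if cv2.contourArea(q)>8]
for q in cs: print(cv2.minAreaRect(q), onz(K,T,cv2.minAreaRect(q)[0],.036))
go((p[0],p[1],.115),90+6.4,'press-approach')
E
```

```text
((310.5, 224.5), 15.700418472290039) ((310.6869812011719, 223.7379150390625), (27.556591033935547, 31.126462936401367), 101.83057403564453)
plunger w [ 0.6053 -0.0044  0.08  ] tri [ 0.6058 -0.0029  0.0783] diam 0.03695829331738022
((311.5, 158.0), (4.0, 17.0), 90.0) [ 0.5281 -0.0121  0.036 ]
((328.0, 129.0), (4.0, 18.0), 0.0) [0.4886 0.0054 0.036 ]
((297.0, 134.0), (28.0, 4.0), 90.0) [ 0.4992 -0.0339  0.036 ]
((312.5, 110.0), (4.0, 19.0), 90.0) [ 0.4675 -0.0168  0.036 ]
press-approach shift [-54.9 -10.8 175.5] spin -0.4
```

```bash
python3 -m inch '[[[-55,-11,100],0,-1],[[-55,-11,165],0,-1],[[-55,-11,165],0,-1],[[-55,-11,165],0,-1],[[-55,-11,165],0,-1],[[-55,-11,165],0,-1]]'
python3 -m inch '[[[0,0,12],0,-1],[[0,0,20],0,-1],[[0,0,26],0,-1],[[0,0,30],0,-1],[[0,0,30],0,-1],[[0,0,30],0,-1]]'
python3 - <<'E'
from h import *
cap("scene","s1");I=cv2.imread("pics/s1.png")[140:260,220:380];cv2.imwrite("pics/s1c.png",cv2.resize(I,None,fx=4,fy=4))
E
```

```text
time: 2.92
tcp_pos: [0.6067, -0.0052, 0.1279]
tcp_rot: [[-0.995, -0.105, 0.004], [-0.105, 0.995, -0.0], [-0.004, -0.001, -1.0]]
wrist_force: [-0.5, 0.1, 0.4]
opening: -0.004
gripper_force: 0.0
time: 3.68
tcp_pos: [0.6054, -0.0051, 0.0955]
tcp_rot: [[-0.995, -0.105, -0.0], [-0.105, 0.995, -0.0], [0.0, -0.0, -1.0]]
wrist_force: [-1.0, -0.8, 6.8]
opening: -0.003
gripper_force: 3.2
```

View pics/s1c.png

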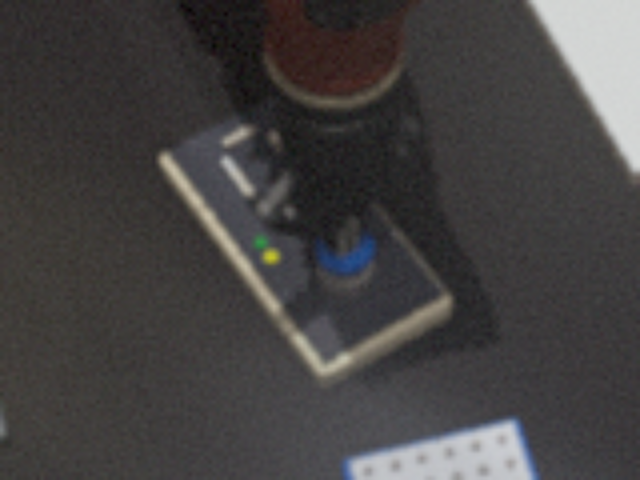

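The crop shows the shut fingertips on the middle of the blue head at about (345,250), and the plunger part-way down.

```bash
python3 -m inch '[[[0,0,3],0,-1],[[0,0,5],0,-1],[[0,0,6],0,-1],[[0,0,7],0,-1],[[0,0,7],0,-1],[[0,0,7],0,-1],[[0,0,7],0,-1],[[0,0,7],0,-1]]'

```

```text
time: 4.72
tcp_pos: [0.6056, -0.0052, 0.0908]
tcp_rot: [[-0.995, -0.105, 0.001], [-0.105, 0.995, -0.0], [-0.001, -0.001, -1.0]]
wrist_force: [-10.2, 1.4, 29.8]
opening: 0.0
gripper_force: 15.0
```

```bash
python3 -m inch '[[[0,0,-1],0,-1],[[0,0,-1],0,-1],[[0,0,-1],0,-1],[[0,0,-1],0,-1]]'
python3 -m inch '[[[0,0,-20],0,-1],[[0,0,-60],0,-1],[[0,0,-120],0,1],[[0,0,-150],0,1],[[0,0,-150],0,1],[[0,0,-150],0,1]]'
python3 - <<'E'
from h import *
go((.50,-.30,.24),90,'mould view')
E
```

```text
time: 5.22
tcp_pos: [0.6055, -0.0052, 0.091]
tcp_rot: [[-0.995, -0.105, 0.001], [-0.105, 0.995, -0.0], [-0.001, -0.0, -1.0]]
wrist_force: [-7.5, 0.2, 19.8]
opening: 0.002
gripper_force: 10.4
time: 5.98
tcp_pos: [0.605, -0.0051, 0.2381]
tcp_rot: [[-0.995, -0.105, -0.002], [-0.105, 0.995, 0.0], [0.002, 0.0, -1.0]]
wrist_force: [-0.4, 0.0, -1.0]
opening: 0.845
gripper_force: 0.0
mould view shift [ 135.2 -282.3   -1.8] spin 6.0
```

```bash
python3 -m inch '[[[90,-290,0],6,1],[[90,-290,0],6,1],[[90,-290,0],6,1],[[90,-290,0],6,1],[[90,-290,0],6,1],[[90,-290,0],6,1],[[90,-290,0],6,1],[[90,-290,0],6,1]]'
python3 - <<'E'
from h import *
cap("wrist","w2")
E
```

```text
time: 6.98
tcp_pos: [0.5464, -0.3016, 0.2387]
tcp_rot: [[-1.0, -0.001, -0.001], [-0.001, 1.0, 0.001], [0.001, 0.001, -1.0]]
wrist_force: [-0.0, 0.6, 0.6]
opening: 0.996
gripper_force: 0.0
```

View pics/w2.png

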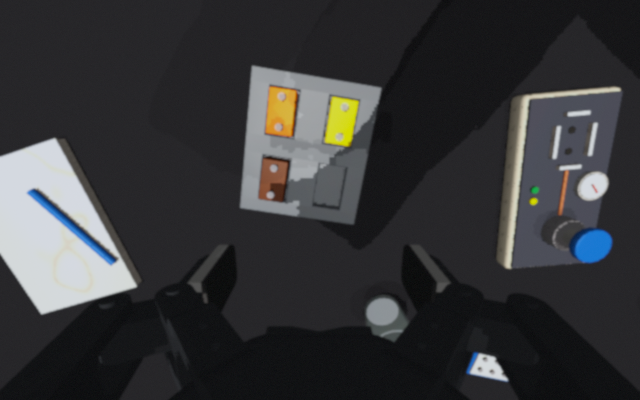

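Wrist view over the mould: yellow is at (341,121), orange (281,111) and brown (273,179), with the empty cavity at (329,186). The beaker is clear at (384,310).

```bash
cat >> h.py <<'E'
def cell(c,K,T,n,box,ztop=.036):
    k=blobs(c,n,box,100)[0];r=cv2.minAreaRect(cv2.convexHull(k))
    P=np.array([onz(K,T,q,ztop) for q in cv2.boxPoints(r)]);ce=P.mean(0)
    e=P[1]-P[0];f=P[2]-P[1]
    if np.hypot(*f[:2])>np.hypot(*e[:2]): e,f=f,e
    y=(np.degrees(np.arctan2(e[1],e[0]))+90)%180-90
    print(n,'c',ce.round(4),'LxW',np.hypot(*e[:2]).round(4),np.hypot(*f[:2]).round(4),'yaw',y.round(1),'px',r[0])
    return ce,y,r[0]
E
python3 - <<'E'
from h import *
np.set_printoptions(precision=4,suppress=True)
c,K,T=cap("wrist")
R1=np.array([[-.994377,-.105895,0],[-.105895,.994377,0],[0,0,-1]]);T1=np.eye(4);T1[:3,:3]=R1;T1[:3,3]=[.5492,.00104,.29046]
T1=T1@np.array(ctrl.capture("wrist")["hand_eye"]);w1=cv2.imread("pics/w1.png")[:,:,::-1].copy()
for n,b,b1 in(('yellow',(315,85,370,155),(85,65,130,125)),('orange',(255,75,310,145),(30,50,80,112)),('brown',(250,150,300,210),(30,115,80,170))):
    ce,y,p=cell(c,K,T,n,b)
    k=blobs(w1,n,b1,60);
    if k: print('  tri',*tri([ray(K,T,p),ray(K,T1,cv2.minAreaRect(k[0])[0])]))
g=cv2.cvtColor(c,cv2.COLOR_RGB2HSV)[:,:,2];m=(g>75).astype(np.uint8)*255;m[:60]=0;m[230:]=0;m[:,:230]=0;m[:,390:]=0
k=max(cv2.findContours(m,0,1)[0],key=cv2.contourArea);q=cv2.boxPoints(cv2.minAreaRect(k));P=np.array([onz(K,T,x,.022) for x in q]);print('mould',P,P.mean(0),np.linalg.norm(P[1]-P[0]),np.linalg.norm(P[2]-P[1]))
a,Ka,Ta=cap("top")
# nest from here
hh=cv2.cvtColor(c,cv2.COLOR_RGB2HSV);m=cv2.inRange(hh,(0,0,165),(180,60,255));m[:105]=0;m[172:]=0;m[:,:545]=0;m[:,602:]=0
for x in cv2.findContours(m,0,1)[0]:
    if cv2.contourArea(x)>8: print(cv2.minAreaRect(x), onz(K,T,cv2.minAreaRect(x)[0],.036))
E
```

```text
yellow c [ 0.4772 -0.2781  0.036 ] LxW 0.0506 0.0303 yaw -9.7 px (340.89447021484375, 120.98165130615234)
  tri [ 0.4769 -0.2778  0.0334] [np.float64(0.00028807916928067027), np.float64(0.0002880791692808197)]
orange c [ 0.4668 -0.344   0.036 ] LxW 0.0506 0.0297 yaw -9.0 px (280.9849548339844, 110.89315795898438)
  tri [ 0.4666 -0.3439  0.0357] [np.float64(0.0003833522753380093), np.float64(0.00038335227533790975)]
brown c [ 0.5421 -0.3529  0.036 ] LxW 0.0511 0.0286 yaw -1.6 px (275.5, 178.5)
  tri [ 0.543  -0.3537  0.0312] [np.float64(0.0004543092079928333), np.float64(0.00045430920799262976)]
mould [[ 0.5793 -0.4164  0.022 ]
 [ 0.4171 -0.3766  0.022 ]
 [ 0.4389 -0.2321  0.022 ]
 [ 0.608  -0.2515  0.022 ]] [ 0.5108 -0.3191  0.022 ] 0.16701933200908378 0.14612580946671205
((569.9918212890625, 166.90985107421875), (3.8025012016296387, 20.280006408691406), 84.80557250976562) [ 0.527 -0.012  0.036]
((556.3699340820312, 141.9099884033203), (4.101219654083252, 32.526912689208984), 8.130102157592773) [ 0.4987 -0.0344  0.036 ]
((592.3680419921875, 138.97601318359375), (4.114365577697754, 32.73603820800781), 10.30484676361084) [0.4953 0.0053 0.036 ]
((578.980224609375, 112.8019790649414), (4.179156303405762, 22.28883171081543), 84.2894058227539) [ 0.4673 -0.017   0.036 ]
```

```bash
python3 - <<'E'
from h import *
go((.4770,-.2780,.048),80.5,'yellow')
E
```

```text
yellow shift [ 69.6  24.1 191.4] spin 9.6
```

```bash
python3 -m inch '[[[70,24,60],9.6,0.2],[[70,24,120],9.6,0.2],[[70,24,130],9.6,0.2],[[70,24,130],9.6,0.2],[[70,24,130],9.6,0.2],[[70,24,130],9.6,0.2]]' 60
python3 - <<'E'
from h import *
go((.4770,-.2780,.048),80.5,'yellow')
c,K,T=cap("wrist","w3")
E
```

```text
time: 7.92
tcp_pos: [0.4777, -0.2798, 0.1109]
tcp_rot: [[-0.986, 0.166, 0.002], [0.166, 0.986, -0.002], [-0.003, -0.001, -1.0]]
wrist_force: [0.7, 0.8, -0.1]
opening: 0.6
gripper_force: 0.0
yellow shift [ 1.2  1.7 62.9] spin -0.1
```

View pics/w3.png

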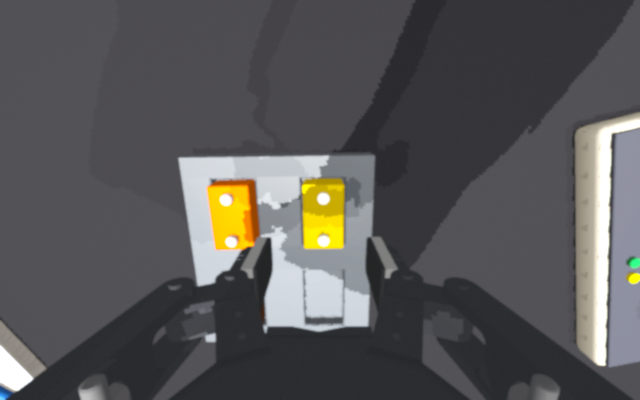

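The yellow cell at (323,213) is centred between the jaws and aligned with them. I'll go down, grip and lift.

```bash
python3 -m inch '[[[0,0,30],0,0.2],[[0,0,55],0,0.2],[[0,0,62],0,0.2],[[0,0,62],0,0.2],[[0,0,62],0,0.2]]' 60
python3 -m inch '[[[0,0,0],0,-0.4],[[0,0,0],0,-1],[[0,0,0],0,-1],[[0,0,0],0,-1],[[0,0,0],0,-1]]' 60
python3 -m inch '[[[0,0,-15],0,-1],[[0,0,-60],0,-1],[[0,0,-100],0,-1],[[0,0,-100],0,-1],[[0,0,-100],0,-1]]' 60
python3 - <<'E'
from h import *
go((.4970,-.0145,.110),94.85,'nest above')
E
```

```text
time: 8.6
tcp_pos: [0.477, -0.2795, 0.0484]
tcp_rot: [[-0.986, 0.167, 0.001], [0.167, 0.986, -0.001], [-0.002, -0.001, -1.0]]
wrist_force: [-1.0, -0.5, -0.0]
opening: 0.601
gripper_force: 0.0
time: 9.22
tcp_pos: [0.4768, -0.2785, 0.0484]
tcp_rot: [[-0.986, 0.166, 0.001], [0.166, 0.986, 0.001], [-0.001, 0.001, -1.0]]
wrist_force: [-0.4, 3.3, 8.6]
opening: 0.33
gripper_force: 59.7
time: 9.85
tcp_pos: [0.4762, -0.279, 0.1476]
tcp_rot: [[-0.986, 0.167, 0.0], [0.167, 0.986, -0.0], [-0.0, -0.0, -1.0]]
wrist_force: [0.1, -0.5, -0.1]
opening: 0.331
gripper_force: 59.5
nest above shift [ 23.6 264.3  37.5] spin -14.5
```

```bash
python3 -m inch '[[[24,120,0],-14.5,-1],[[24,200,0],-14.5,-1],[[24,264,20],-14.5,-1],[[24,264,37],-14.5,-1],[[24,264,37],-14.5,-1],[[24,264,37],-14.5,-1],[[24,264,37],-14.5,-1],[[24,264,37],-14.5,-1]]'
python3 - <<'E'
from h import *
c,K,T=cap("wrist","w4")
o=ctrl.get_obs();zt=o["tcp_pos"][2]-.0364+.024
cell(c,K,T,'yellow',(260,180,380,330),zt)
go((.4970,-.0145,.0665),94.85,'nest')
E
```

```text
time: 10.85
tcp_pos: [0.4968, -0.0157, 0.1104]
tcp_rot: [[-0.996, -0.084, 0.0], [-0.084, 0.996, -0.0], [-0.0, -0.0, -1.0]]
wrist_force: [0.2, 0.9, 0.1]
opening: 0.331
gripper_force: 59.6
yellow c [ 0.4924 -0.017   0.0981] LxW 0.0553 0.0285 yaw 6.5 px (318.5, 250.5)
nest shift [-0.3  1.2 44. ] spin -0.0
```

View pics/w4.png

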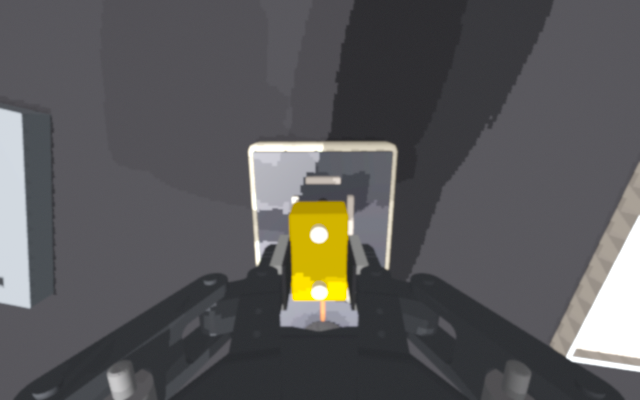

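The yellow cell is held square between the jaws; its ports are at (319,235) and (319,292), over the nest. The ports give the cell's offset from the TCP.

```bash
cat >> h.py <<'E'
def ports(c,K,T,box,z,vmin=150,smax=60):
    x0,y0,x1,y1=box;hh=cv2.cvtColor(c,cv2.COLOR_RGB2HSV);m=cv2.inRange(hh,(0,0,vmin),(180,smax,255))
    w=np.zeros_like(m);w[y0:y1,x0:x1]=m[y0:y1,x0:x1]
    ks=sorted([k for k in cv2.findContours(w,0,1)[0] if cv2.contourArea(k)>15],key=cv2.contourArea)[-2:]
    P=[onz(K,T,cv2.minEnclosingCircle(k)[0],z) for k in ks];e=P[1]-P[0]
    print('ports',[cv2.minEnclosingCircle(k)[0] for k in ks],'mid',((P[0]+P[1])/2).round(4),'gap',np.hypot(*e[:2]).round(4),'yaw',np.degrees(np.arctan(e[1]/e[0])).round(1))
E
python3 - <<'E'
from h import *
c,K,T=cap("wrist");o=ctrl.get_obs();zt=o["tcp_pos"][2]-.0364+.029
ports(c,K,T,(300,215,340,302),zt)
print(o["tcp_pos"],proj(K,T,[.497,-.0145,.036]))
E
```

```text
ports [(318.98486328125, 292.257568359375), (318.5, 234.3000030517578)] mid [ 0.4959 -0.0165  0.1031] gap 0.032 yaw 5.3
[ 0.49678201 -0.01556327  0.11051738] [321.39447442 220.37170784]
```

```bash
python3 -m inch '[[[-1,1.5,0],0,-1],[[-1,1.5,20],0,-1],[[-1,1.5,36],0,-1],[[-1,1.5,43],0,-1],[[-1,1.5,43],0,-1],[[-1,1.5,43],0,-1]]'
python3 - <<'E'
from h import *
c,K,T=cap("wrist","w5");o=ctrl.get_obs()
ports(c,K,T,(300,215,340,302),o["tcp_pos"][2]-.0364+.029)
E
```

```text
time: 11.7
tcp_pos: [0.4978, -0.0132, 0.0677]
tcp_rot: [[-0.996, -0.085, 0.001], [-0.085, 0.996, -0.0], [-0.001, -0.0, -1.0]]
wrist_force: [-0.0, 0.5, -0.2]
opening: 0.333
gripper_force: 59.6
ports [(319.0, 292.0), (318.5, 234.22727966308594)] mid [ 0.4969 -0.014   0.0604] gap 0.0318 yaw 5.4
```

```bash
python3 -m inch '[[[0,0,0],0,0.1],[[0,0,0],0,0.2],[[0,0,0],0,0.2],[[0,0,-30],0,0.2],[[0,0,-60],0,0.2],[[0,0,-60],0,0.2],[[0,0,-60],0,0.2]]'
python3 - <<'E'
from h import *
c,K,T=cap("wrist","w6")
cell(c,K,T,'yellow',(260,120,380,330),.054)
ports(c,K,T,(300,150,345,290),.059)
go((.6060,-.0050,.125),94.85,'plunger')
I=cv2.imread("pics/w6.png")[100:320,200:440];cv2.imwrite("pics/w6c.png",cv2.resize(I,None,fx=2,fy=2))
E
```

```text
time: 12.62
tcp_pos: [0.4972, -0.013, 0.1269]
tcp_rot: [[-0.996, -0.085, -0.0], [-0.085, 0.996, 0.0], [0.0, 0.0, -1.0]]
wrist_force: [-0.5, 0.6, -0.5]
opening: 0.6
gripper_force: 0.0
yellow c [ 0.4951 -0.0145  0.054 ] LxW 0.0541 0.0292 yaw 6.1 px (318.0, 216.5)
ports [(317.66900634765625, 201.1901397705078), (343.5, 274.5)] mid [ 0.5088 -0.0039  0.059 ] gap 0.0601 yaw 23.6
plunger shift [-109.3   -1.4    1.4] spin 0.1
```

View pics/w6c.png

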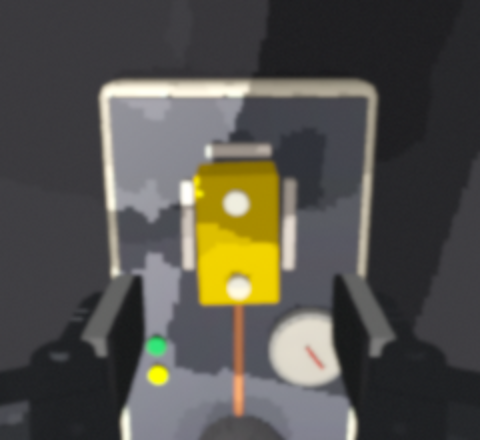

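The yellow cell sits inside the fence with even gaps all round (crop, around (238,235)). Next I press the plunger.

```bash
python3 -m inch '[[[-50,-1,0],0,-1],[[-109,-1,0],0,-1],[[-109,-1,0],0,-1],[[-109,-1,0],0,-1],[[-109,-1,15],0,-1],[[-109,-1,25],0,-1],[[-109,-1,31],0,-1],[[-109,-1,35],0,-1],[[-109,-1,38],0,-1],[[-109,-1,38],0,-1]]'
python3 -m inch '[[[0,0,0],0,-1],[[0,0,0],0,-1],[[0,0,0],0,-1],[[0,0,0],0,-1]]'

```

```text
time: 13.92
tcp_pos: [0.605, -0.0048, 0.0909]
tcp_rot: [[-0.996, -0.085, -0.001], [-0.085, 0.996, -0.0], [0.001, -0.0, -1.0]]
wrist_force: [-11.2, 0.2, 23.7]
opening: -0.0
gripper_force: 11.9
time: 14.42
tcp_pos: [0.605, -0.0048, 0.0909]
tcp_rot: [[-0.996, -0.085, -0.001], [-0.085, 0.996, -0.0], [0.001, -0.0, -1.0]]
wrist_force: [-10.2, 0.5, 23.5]
opening: -0.0
gripper_force: 11.7
```

```bash
python3 -m inch '[[[0,0,0],0,-1],[[0,0,0],0,-1],[[0,0,0],0,-1],[[0,0,0],0,-1],[[0,0,0],0,-1],[[0,0,0],0,-1],[[0,0,0],0,-1],[[0,0,0],0,-1],[[0,0,0],0,-1],[[0,0,0],0,-1]]'
python3 -m inch '[[[0,0,0],0,-1],[[0,0,0],0,-1],[[0,0,0],0,-1],[[0,0,0],0,-1],[[0,0,0],0,-1],[[0,0,0],0,-1],[[0,0,0],0,-1],[[0,0,0],0,-1],[[0,0,0],0,-1],[[0,0,0],0,-1]]'
python3 -m inch '[[[0,0,0],0,-1],[[0,0,0],0,-1],[[0,0,-15],0,-1],[[0,0,-38],0,-1],[[60,0,-38],0,0.2],[[100,0,-38],0,0.2],[[100,0,-38],0,0.2],[[100,0,-38],0,0.2],[[100,0,-38],0,0.2]]'
python3 - <<'E'
from h import *
c,K,T=cap("wrist","w7")
cell(c,K,T,'yellow',(260,120,380,330),.054)
ports(c,K,T,(300,150,335,290),.059)
go((.4970,-.0140,.0665),94.85,'nest')
E
```

```text
time: 15.68
tcp_pos: [0.6051, -0.0048, 0.0909]
tcp_rot: [[-0.996, -0.085, -0.001], [-0.085, 0.996, -0.0], [0.001, -0.0, -1.0]]
wrist_force: [-10.4, 0.3, 23.4]
opening: -0.002
gripper_force: 11.7
time: 16.92
tcp_pos: [0.605, -0.0048, 0.0909]
tcp_rot: [[-0.996, -0.085, -0.001], [-0.085, 0.996, -0.0], [0.001, -0.0, -1.0]]
wrist_force: [-11.1, 0.2, 24.0]
opening: -0.001
gripper_force: 11.7
time: 18.05
tcp_pos: [0.5077, -0.0134, 0.1273]
tcp_rot: [[-0.996, -0.086, 0.001], [-0.086, 0.996, -0.0], [-0.001, -0.0, -1.0]]
wrist_force: [0.3, -1.0, -0.7]
opening: 0.601
gripper_force: 0.0
yellow c [ 0.4955 -0.0139  0.054 ] LxW 0.053 0.0296 yaw 8.4 px (320.5805358886719, 203.0930633544922)
ports [(319.5, 186.25), (316.4264831542969, 158.0)] mid [ 0.4718 -0.0178  0.059 ] gap 0.0193 yaw 11.1
nest shift [10.6  0.2 60.7] spin 0.1
```

```bash
python3 -m inch '[[[10.5,0,20],0,0.2],[[10.5,0,45],0,0.2],[[10.5,0,60],0,0.2],[[10.5,0,60],0,0.2],[[10.5,0,60],0,0.2],[[10.5,0,60],0,-0.4],[[10.5,0,60],0,-1],[[10.5,0,60],0,-1],[[10.5,0,60],0,-1]]' 60
python3 -m inch '[[[0,0,-15],0,-1],[[0,0,-60],0,-1],[[0,0,-110],0,-1],[[0,150,-130],0,-1],[[0,250,-130],0,-1],[[0,250,-130],0,-1],[[0,250,-130],0,-1],[[0,250,-130],0,-1]]'
python3 - <<'E'
from h import *
c,K,T=cap("wrist","w8")
np.set_printoptions(precision=4,suppress=True)
R1=np.array([[-.994377,-.105895,0],[-.105895,.994377,0],[0,0,-1]]);T1=np.eye(4);T1[:3,:3]=R1;T1[:3,3]=[.5492,.00104,.29046]
T1=T1@np.array(ctrl.capture("wrist")["hand_eye"])
P=np.array([onz(K,T1,q,.018) for q in((530,48),(616,68),(538,248),(462,234))]);print(P,P.mean(0))
E
```

```text
time: 19.23
tcp_pos: [0.4968, -0.0143, 0.0683]
tcp_rot: [[-0.996, -0.085, 0.002], [-0.085, 0.996, -0.0], [-0.002, -0.0, -1.0]]
wrist_force: [-1.2, 0.6, 7.2]
opening: 0.333
gripper_force: 59.8
time: 20.23
tcp_pos: [0.4742, 0.2388, 0.1987]
tcp_rot: [[-0.996, -0.091, 0.002], [-0.091, 0.996, 0.001], [-0.002, 0.001, -1.0]]
wrist_force: [0.2, -0.3, -0.3]
opening: 0.328
gripper_force: 59.4
[[0.3634 0.2476 0.018 ]
 [0.3741 0.3643 0.018 ]
 [0.6293 0.3456 0.018 ]
 [0.6193 0.2246 0.018 ]] [0.4965 0.2955 0.018 ]
```

View pics/w8.png

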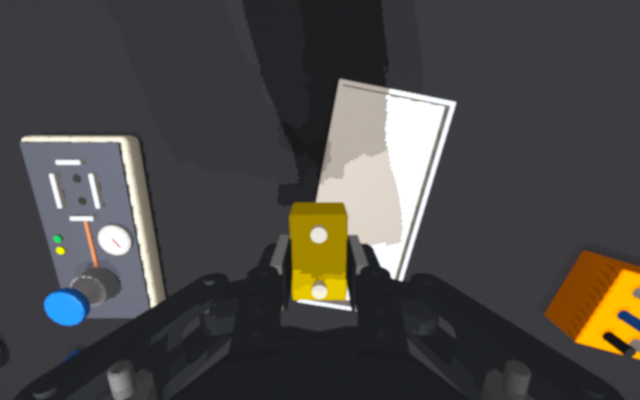

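Yellow is held over the tray, whose near corners are at (341,81) and (454,102). Corner rays give its centre as (0.4965, 0.2955), yaw −4.7°, and a size of about 256×118 mm, which matches the text.

```bash
python3 - <<'E'
from h import *
go((.571,.289,.0425),85.3,'t1')
go((.4965,.2955,.0425),85.3,'t2')
E
```

```text
t1 shift [-100.7   45.   155.6] spin 9.7
t2 shift [-27.   58.  155.6] spin 9.7
```

```bash
python3 -m inch '[[[-60,30,0],9.7,-1],[[-101,45,50],9.7,-1],[[-101,45,100],9.7,-1],[[-101,45,130],9.7,-1],[[-101,45,146],9.7,-1],[[-101,45,154],9.7,-1],[[-101,45,154],9.7,-1],[[-101,45,154],9.7,-1]]'
python3 -m inch '[[[0,0,0],0,-0.1],[[0,0,0],0,0.15],[[0,0,0],0,0.15],[[0,0,-40],0,0.15],[[0,0,-100],0,0.2],[[0,0,-140],0,0.2],[[0,0,-140],0,0.2]]'
python3 - <<'E'
from h import *
c,K,T=cap("wrist","w9")
cell(c,K,T,'yellow',(230,120,400,290),.028)
go((.52,-.32,.20),81,'mould')
E
```

```text
time: 21.32
tcp_pos: [0.5724, 0.2885, 0.0447]
tcp_rot: [[-0.996, 0.084, 0.002], [0.084, 0.996, 0.001], [-0.002, 0.001, -1.0]]
wrist_force: [-1.0, -0.3, -0.3]
opening: 0.33
gripper_force: 59.4
time: 22.2
tcp_pos: [0.5735, 0.2892, 0.1871]
tcp_rot: [[-0.996, 0.084, 0.006], [0.084, 0.997, 0.002], [-0.006, 0.003, -1.0]]
wrist_force: [0.2, -0.1, -1.2]
opening: 0.597
gripper_force: 0.0
yellow c [0.571  0.2872 0.028 ] LxW 0.0503 0.0278 yaw -4.0 px (316.9999694824219, 187.99998474121094)
mould shift [   1.2 -610.9  -16. ] spin 4.2
```

```bash
python3 -m inch '[[[0,-100,-20],4,0.2],[[0,-300,-20],4,0.2],[[0,-611,-20],4,0.2],[[0,-611,-20],4,0.2],[[0,-611,-20],4,0.2],[[0,-611,-20],4,0.2],[[0,-611,-20],4,0.2],[[0,-611,-20],4,0.2],[[0,-611,-20],4,0.2],[[0,-611,-20],4,0.2]]'
python3 -m inch '[[[0,0,0],0,0.2],[[0,0,0],0,0.2],[[0,0,0],0,0.2],[[0,0,0],0,0.2]]'
python3 - <<'E'
from h import *
c,K,T=cap("wrist","w10")
print(*[cv2.minAreaRect(k) for n in('orange','brown') for k in blobs(c,n,(60,60,600,330),150)],sep='\n')
E
```

```text
time: 23.5
tcp_pos: [0.5192, -0.3225, 0.2016]
tcp_rot: [[-0.988, 0.154, -0.002], [0.154, 0.988, 0.001], [0.002, 0.001, -1.0]]
wrist_force: [1.1, -0.4, 0.2]
opening: 0.596
gripper_force: 0.0
time: 24.0
tcp_pos: [0.5207, -0.3193, 0.2033]
tcp_rot: [[-0.988, 0.151, -0.0], [0.151, 0.988, 0.0], [0.0, 0.0, -1.0]]
wrist_force: [1.0, 0.6, 0.2]
opening: 0.601
gripper_force: 0.0
((286.97528076171875, 140.95567321777344), (51.21984100341797, 30.196096420288086), 87.39744567871094)
((287.7345275878906, 219.81381225585938), (30.311603546142578, 22.422279357910156), 85.2363510131836)
((289.5, 211.5), (45.0, 27.0), 90.0)
```

View pics/w10.png

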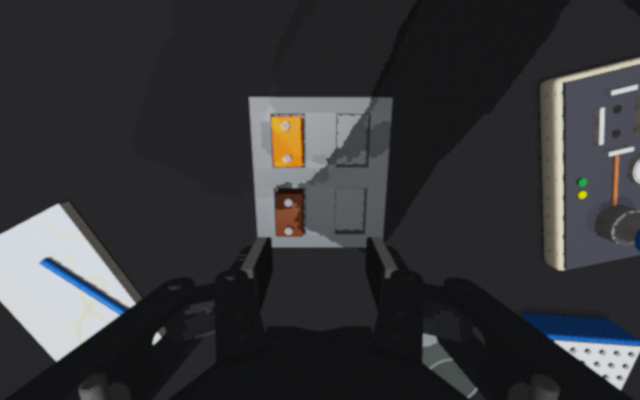

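The orange cell at (288,141) and brown at (290,212) are still in their cavities.

```bash
python3 - <<'E'
from h import *
c,K,T=cap("wrist")
o,y,_=cell(c,K,T,'orange',(265,105,312,175))
ports(c,K,T,(275,117,303,167),.041)
b,yb,_=cell(c,K,T,'brown',(265,183,312,245))
ports(c,K,T,(277,192,303,238),.041)
go((.4668,-.3435,.049),81.2,'orange')
E
```

```text
orange c [ 0.4667 -0.3443  0.036 ] LxW 0.0491 0.0294 yaw -9.6 px (287.0, 141.0)
ports [(287.1666564941406, 157.8333282470703), (285.5434875488281, 125.1956558227539)] mid [ 0.4666 -0.3443  0.041 ] gap 0.0315 yaw -7.6
brown c [ 0.5402 -0.3551  0.036 ] LxW 0.0509 0.0284 yaw -9.5 px (289.5, 211.5)
ports [(288.1363525390625, 202.59091186523438), (288.0714416503906, 231.35714721679688)] mid [ 0.5441 -0.3568  0.041 ] gap 0.0323 yaw -10.5
orange shift [ 49.7 -31.7 154.5] spin 0.1
```

```bash
python3 -m inch '[[[50,-32,40],0,0.2],[[50,-32,100],0,0.2],[[50,-32,135],0,0.2],[[50,-32,150],0,0.2],[[50,-32,154],0,0.2],[[50,-32,154],0,0.2],[[50,-32,154],0,0.2]]' 60
python3 -m inch '[[[0,0,0],0,-0.4],[[0,0,0],0,-1],[[0,0,0],0,-1],[[0,0,0],0,-1],[[0,0,0],0,-1]]' 60
python3 -m inch '[[[0,0,-15],0,-1],[[0,0,-60],0,-1],[[0,0,-100],0,-1],[[0,0,-100],0,-1],[[0,0,-100],0,-1]]' 60
python3 - <<'E'
from h import *
c,K,T=cap("wrist");o=ctrl.get_obs()
ports(c,K,T,(300,215,340,302),o["tcp_pos"][2]-.037+.029)
go((.4970,-.0140,.110),94.85,'nest above')
E
```

```text
time: 24.98
tcp_pos: [0.467, -0.3451, 0.0507]
tcp_rot: [[-0.988, 0.153, 0.002], [0.153, 0.988, -0.002], [-0.002, -0.001, -1.0]]
wrist_force: [-0.3, -0.6, 0.3]
opening: 0.601
gripper_force: 0.0
time: 25.6
tcp_pos: [0.4666, -0.3449, 0.0504]
tcp_rot: [[-0.988, 0.153, 0.001], [0.153, 0.988, -0.001], [-0.001, -0.001, -1.0]]
wrist_force: [-0.9, 0.7, 8.2]
opening: 0.327
gripper_force: 59.7
time: 26.22
tcp_pos: [0.466, -0.3443, 0.1495]
tcp_rot: [[-0.988, 0.153, 0.0], [0.153, 0.988, -0.0], [-0.0, -0.0, -1.0]]
wrist_force: [0.1, 0.5, -0.7]
opening: 0.331
gripper_force: 59.3
ports [(318.5, 289.5), (318.6843566894531, 232.94134521484375)] mid [ 0.4647 -0.345   0.1408] gap 0.0314 yaw -8.9
nest above shift [ 19.5 331.   39. ] spin -13.7
```

```bash
python3 -m inch '[[[19,120,0],-13.7,-1],[[19,220,0],-13.7,-1],[[19,331,0],-13.7,-1],[[19,331,20],-13.7,-1],[[19,331,37],-13.7,-1],[[19,331,37],-13.7,-1],[[19,331,37],-13.7,-1],[[19,331,37],-13.7,-1],[[19,331,37],-13.7,-1]]'
python3 - <<'E'
from h import *
c,K,T=cap("wrist","w11");o=ctrl.get_obs()
ports(c,K,T,(300,215,340,302),o["tcp_pos"][2]-.0384+.029)
print(o["opening"]);go((.498,-.0135,.069),94.85,'nest')
E
```

```text
time: 27.4
tcp_pos: [0.4981, -0.0155, 0.1124]
tcp_rot: [[-0.996, -0.084, 0.0], [-0.084, 0.996, -0.0], [-0.0, -0.0, -1.0]]
wrist_force: [-0.8, -0.1, -1.2]
opening: 0.333
gripper_force: 59.4
ports [(318.5540466308594, 289.8783874511719), (318.5303039550781, 232.67172241210938)] mid [ 0.4972 -0.0164  0.1031] gap 0.0319 yaw 4.9
0.33175720581141366
nest shift [-0.   2.  43.5] spin -0.0
```

```bash
python3 -m inch '[[[0,1.5,0],0,-1],[[0,1.5,20],0,-1],[[0,1.5,36],0,-1],[[0,1.5,43],0,-1],[[0,1.5,43],0,-1],[[0,1.5,43],0,-1]]'
python3 - <<'E'
from h import *
c,K,T=cap("wrist","w12");o=ctrl.get_obs()
ports(c,K,T,(300,215,340,302),o["tcp_pos"][2]-.0384+.029)
E
```

```text
time: 28.2
tcp_pos: [0.4982, -0.0131, 0.0697]
tcp_rot: [[-0.996, -0.085, 0.001], [-0.085, 0.996, -0.0], [-0.001, -0.0, -1.0]]
wrist_force: [-1.2, -0.2, -0.4]
opening: 0.328
gripper_force: 59.5
ports [(318.5853576660156, 289.9024353027344), (318.6065979003906, 232.85025024414062)] mid [ 0.4974 -0.014   0.0603] gap 0.0318 yaw 4.9
```

On target. I release the cell, check how it sits, then press.

```bash
python3 -m inch '[[[0,0,0],0,0.1],[[0,0,0],0,0.2],[[0,0,0],0,0.2],[[0,0,-30],0,0.2],[[0,0,-57],0,0.2],[[0,0,-57],0,0.2],[[0,0,-57],0,0.2]]'
python3 - <<'E'
from h import *
c,K,T=cap("wrist","w13")
cell(c,K,T,'orange',(260,120,380,330),.054)
ports(c,K,T,(300,190,335,265),.059)
go((.6060,-.0050,.0895),94.85,'plunger')
E
```

```text
time: 29.12
tcp_pos: [0.4975, -0.0129, 0.1258]
tcp_rot: [[-0.996, -0.085, -0.001], [-0.085, 0.996, 0.0], [0.001, 0.0, -1.0]]
wrist_force: [0.3, 0.6, -1.3]
opening: 0.596
gripper_force: 0.0
orange c [ 0.4953 -0.0141  0.054 ] LxW 0.0546 0.0283 yaw 6.1 px (318.5, 217.0)
ports [(318.5, 244.5), (318.5, 201.6999969482422)] mid [ 0.4974 -0.0139  0.059 ] gap 0.032 yaw 5.0
plunger shift [-109.1   -1.5   35.8] spin 0.0
```

```bash
python3 -m inch '[[[-50,-1,0],0,-1],[[-109,-1,0],0,-1],[[-109,-1,0],0,-1],[[-109,-1,0],0,-1],[[-109,-1,15],0,-1],[[-109,-1,25],0,-1],[[-109,-1,31],0,-1],[[-109,-1,35],0,-1],[[-109,-1,37],0,-1],[[-109,-1,37],0,-1]]'
python3 -m inch '[[[0,0,0],0,-1],[[0,0,0],0,-1],[[0,0,0],0,-1],[[0,0,0],0,-1],[[0,0,0],0,-1],[[0,0,0],0,-1],[[0,0,0],0,-1],[[0,0,0],0,-1],[[0,0,0],0,-1],[[0,0,0],0,-1]]'
python3 -m inch '[[[0,0,0],0,-1],[[0,0,0],0,-1],[[0,0,0],0,-1],[[0,0,0],0,-1],[[0,0,0],0,-1],[[0,0,0],0,-1],[[0,0,0],0,-1],[[0,0,0],0,-1],[[0,0,0],0,-1],[[0,0,0],0,-1]]'

```

```text
time: 30.42
tcp_pos: [0.6054, -0.0047, 0.0909]
tcp_rot: [[-0.996, -0.085, -0.001], [-0.085, 0.996, -0.0], [0.001, -0.0, -1.0]]
wrist_force: [-10.4, -0.0, 23.4]
opening: -0.0
gripper_force: 11.9
time: 31.68
tcp_pos: [0.6054, -0.0047, 0.0909]
tcp_rot: [[-0.996, -0.085, -0.001], [-0.085, 0.996, -0.0], [0.001, -0.0, -1.0]]
wrist_force: [-9.3, -0.2, 23.8]
opening: -0.002
gripper_force: 11.7
time: 32.92
tcp_pos: [0.6054, -0.0047, 0.0909]
tcp_rot: [[-0.996, -0.085, -0.001], [-0.085, 0.996, -0.0], [0.001, -0.0, -1.0]]
wrist_force: [-10.3, 1.0, 22.9]
opening: -0.001
gripper_force: 11.7
```

```bash
python3 -m inch '[[[0,0,0],0,-1],[[0,0,0],0,-1],[[0,0,0],0,-1],[[0,0,0],0,-1],[[0,0,-15],0,-1],[[0,0,-38],0,-1],[[60,0,-38],0,0.2],[[100,0,-38],0,0.2],[[100,0,-38],0,0.2],[[100,0,-38],0,0.2]]'
python3 - <<'E'
from h import *
c,K,T=cap("wrist","w14")
cell(c,K,T,'orange',(260,120,380,330),.054)
ports(c,K,T,(300,175,335,260),.059)
go((.498,-.0135,.069),94.85,'nest')
E
```

```text
time: 34.17
tcp_pos: [0.5077, -0.0134, 0.1276]
tcp_rot: [[-0.996, -0.085, 0.001], [-0.085, 0.996, -0.0], [-0.001, -0.0, -1.0]]
wrist_force: [1.0, 0.8, -0.3]
opening: 0.602
gripper_force: 0.0
orange c [ 0.4959 -0.0136  0.054 ] LxW 0.0529 0.0289 yaw 6.3 px (321.0, 203.5)
ports [(320.4473571777344, 230.23684692382812), (320.2368469238281, 186.9736785888672)] mid [ 0.4975 -0.0139  0.059 ] gap 0.0317 yaw 5.3
nest shift [10.1  0.7 58.5] spin 0.0
```

```bash
python3 -m inch '[[[10,0.5,20],0,0.2],[[10,0.5,45],0,0.2],[[10,0.5,59],0,0.2],[[10,0.5,59],0,0.2],[[10,0.5,59],0,0.2],[[10,0.5,59],0,-0.4],[[10,0.5,59],0,-1],[[10,0.5,59],0,-1],[[10,0.5,59],0,-1]]' 60
python3 -m inch '[[[0,0,-15],0,-1],[[0,0,-60],0,-1],[[0,0,-110],0,-1],[[0,150,-130],0,-1],[[0,250,-130],0,-1],[[0,250,-130],0,-1],[[0,250,-130],0,-1],[[0,250,-130],0,-1]]'
python3 - <<'E'
from h import *
c,K,T=cap("wrist","w15");o=ctrl.get_obs()
ports(c,K,T,(300,215,340,302),o["tcp_pos"][2]-.039+.029)
go((.4965,.2940,.045),85.3,'t2')
E
```

```text
time: 35.35
tcp_pos: [0.4976, -0.0137, 0.0693]
tcp_rot: [[-0.996, -0.085, 0.002], [-0.085, 0.996, -0.0], [-0.002, -0.0, -1.0]]
wrist_force: [-0.4, 0.6, 5.9]
opening: 0.33
gripper_force: 59.6
time: 36.35
tcp_pos: [0.4749, 0.2394, 0.1997]
tcp_rot: [[-0.996, -0.091, 0.002], [-0.091, 0.996, 0.001], [-0.002, 0.001, -1.0]]
wrist_force: [0.6, 0.2, -0.8]
opening: 0.328
gripper_force: 59.4
ports [(318.5, 289.5), (318.81707763671875, 233.0853729248047)] mid [0.4746 0.2386 0.1894] gap 0.0317 yaw 5.0
t2 shift [-26.1  54.3 154.4] spin 9.8
```

```bash
python3 -m inch '[[[-20,40,0],9.7,-1],[[-26,54,50],9.7,-1],[[-26,54,100],9.7,-1],[[-26,54,130],9.7,-1],[[-26,54,146],9.7,-1],[[-26,54,153],9.7,-1],[[-26,54,153],9.7,-1],[[-26,54,153],9.7,-1]]'
python3 -m inch '[[[0,0,0],0,-0.1],[[0,0,0],0,0.15],[[0,0,0],0,0.15],[[0,0,-40],0,0.15],[[0,0,-100],0,0.2],[[0,0,-140],0,0.2],[[0,0,-140],0,0.2]]'
python3 - <<'E'
from h import *
c,K,T=cap("wrist","w16")
cell(c,K,T,'orange',(230,120,400,290),.028)
go((.57,-.34,.20),81,'mould')
E
```

```text
time: 37.4
tcp_pos: [0.4977, 0.2918, 0.0465]
tcp_rot: [[-0.996, 0.084, 0.002], [0.084, 0.996, 0.001], [-0.002, 0.001, -1.0]]
wrist_force: [0.3, 0.4, -0.8]
opening: 0.326
gripper_force: 59.5
time: 38.28
tcp_pos: [0.4987, 0.2924, 0.1888]
tcp_rot: [[-0.996, 0.084, 0.006], [0.084, 0.996, 0.002], [-0.006, 0.003, -1.0]]
wrist_force: [0.4, -0.6, 0.2]
opening: 0.6
gripper_force: 0.0
orange c [0.496 0.291 0.028] LxW 0.0495 0.027 yaw -4.0 px (317.5, 187.5)
mould shift [-125.  -623.6  -13.9] spin 4.2
```

```bash
python3 -m inch '[[[0,-100,-25],4,0.2],[[-40,-300,-25],4,0.2],[[-125,-624,-25],4,0.2],[[-125,-624,-25],4,0.2],[[-125,-624,-25],4,0.2],[[-125,-624,-25],4,0.2],[[-125,-624,-25],4,0.2],[[-125,-624,-25],4,0.2],[[-125,-624,-25],4,0.2],[[-125,-624,-25],4,0.2]]'
python3 -m inch '[[[-125,0,0],0,0.2],[[0,0,0],0,0.2],[[0,0,0],0,0.2],[[0,0,0],0,0.2]]'
python3 - <<'E'
from h import *
c,K,T=cap("wrist","w17")
for k in blobs(c,'brown',(60,60,600,330),150): print(cv2.minAreaRect(k))
b,yb,_=cell(c,K,T,'brown',(180,80,420,260))
E
```

```text
time: 39.58
tcp_pos: [0.5665, -0.3278, 0.2083]
tcp_rot: [[-0.988, 0.153, -0.002], [0.153, 0.988, 0.002], [0.002, 0.001, -1.0]]
wrist_force: [1.4, -0.3, -1.4]
opening: 0.599
gripper_force: 0.0
time: 40.08
tcp_pos: [0.5661, -0.3255, 0.2087]
tcp_rot: [[-0.988, 0.153, -0.002], [0.153, 0.988, 0.002], [0.002, 0.001, -1.0]]
wrist_force: [-0.6, -0.2, 0.2]
opening: 0.6
gripper_force: 0.0
((287.4408874511719, 173.1938018798828), (46.2412109375, 27.785741806030273), 88.53119659423828)
brown c [ 0.5447 -0.3562  0.036 ] LxW 0.0492 0.0286 yaw -8.3 px (287.4408874511719, 173.1938018798828)
```

View pics/w17.png

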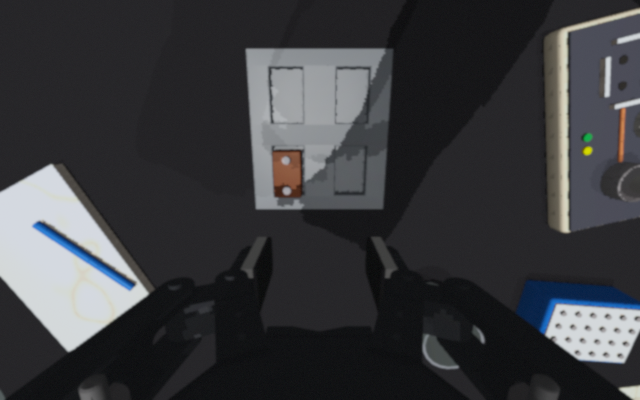

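The brown cell is in its cavity at (287,174), and the other cavities are empty.

```bash
python3 - <<'E'
from h import *
c,K,T=cap("wrist")
ports(c,K,T,(275,152,303,197),.041,130,90)
go((.5445,-.3560,.0495),81.3,'brown')
E
```

```text
ports [(287.28570556640625, 189.0), (285.5, 159.0)] mid [ 0.5458 -0.3576  0.041 ] gap 0.0316 yaw -7.2
brown shift [ 18.4 -32.9 161.4] spin -0.1
```

```bash
python3 -m inch '[[[18,-33,40],0,0.2],[[18,-33,100],0,0.2],[[18,-33,140],0,0.2],[[18,-33,155],0,0.2],[[18,-33,160],0,0.2],[[18,-33,160],0,0.2],[[18,-33,160],0,0.2]]' 60
python3 -m inch '[[[0,0,0],0,-0.4],[[0,0,0],0,-1],[[0,0,0],0,-1],[[0,0,0],0,-1],[[0,0,0],0,-1]]' 60
python3 -m inch '[[[0,0,-15],0,-1],[[0,0,-60],0,-1],[[0,0,-100],0,-1],[[0,0,-100],0,-1],[[0,0,-100],0,-1]]' 60
python3 - <<'E'
from h import *
c,K,T=cap("wrist");o=ctrl.get_obs()
ports(c,K,T,(300,215,340,302),o["tcp_pos"][2]-.038+.029,130,90)
go((.498,-.0140,.112),94.85,'nest above')
E
```

```text
time: 41.05
tcp_pos: [0.5452, -0.3566, 0.0518]
tcp_rot: [[-0.988, 0.153, 0.002], [0.153, 0.988, -0.002], [-0.002, -0.001, -1.0]]
wrist_force: [-0.1, 0.3, 0.4]
opening: 0.604
gripper_force: 0.0
time: 41.68
tcp_pos: [0.5448, -0.3563, 0.0513]
tcp_rot: [[-0.988, 0.153, 0.001], [0.153, 0.988, -0.001], [-0.001, -0.001, -1.0]]
wrist_force: [-1.3, 0.6, 7.0]
opening: 0.326
gripper_force: 59.7
time: 42.3
tcp_pos: [0.5441, -0.3558, 0.1502]
tcp_rot: [[-0.988, 0.153, -0.0], [0.153, 0.988, 0.0], [0.0, -0.0, -1.0]]
wrist_force: [0.1, 0.5, -1.7]
opening: 0.33
gripper_force: 59.4
ports [(318.71429443359375, 291.0), (318.6346130371094, 234.48077392578125)] mid [ 0.5442 -0.3566  0.1405] gap 0.0317 yaw -8.7
nest above shift [ 97.5 330.5  37.8] spin -13.6
```

```bash
python3 -m inch '[[[98,120,0],-13.6,-1],[[98,220,0],-13.6,-1],[[98,331,0],-13.6,-1],[[98,331,20],-13.6,-1],[[98,331,36],-13.6,-1],[[98,331,36],-13.6,-1],[[98,331,36],-13.6,-1],[[98,331,36],-13.6,-1],[[98,331,36],-13.6,-1]]'
python3 - <<'E'
from h import *
c,K,T=cap("wrist");o=ctrl.get_obs()
ports(c,K,T,(300,215,340,302),o["tcp_pos"][2]-.0393+.029,130,90)
go((.497,-.0135,.070),94.85,'nest')
E
```

```text
time: 43.48
tcp_pos: [0.4982, -0.0149, 0.1141]
tcp_rot: [[-0.997, -0.082, 0.0], [-0.082, 0.997, -0.0], [-0.0, -0.0, -1.0]]
wrist_force: [0.2, 0.3, -0.8]
opening: 0.331
gripper_force: 59.5
ports [(318.78125, 233.59375), (312.5, 292.0)] mid [ 0.4988 -0.0172  0.1039] gap 0.0331 yaw -0.9
nest shift [ 1.2  1.5 44.2] spin -0.1
```

```bash
python3 -m inch '[[[1.2,1,0],0,-1],[[1.2,1,20],0,-1],[[1.2,1,36],0,-1],[[1.2,1,43],0,-1],[[1.2,1,43],0,-1],[[1.2,1,43],0,-1]]'
python3 - <<'E'
from h import *
c,K,T=cap("wrist","w18");o=ctrl.get_obs()
ports(c,K,T,(312,215,326,300),o["tcp_pos"][2]-.0393+.029,150,60)
print(o["opening"])
E
```

```text
time: 44.28
tcp_pos: [0.4972, -0.0131, 0.0717]
tcp_rot: [[-0.997, -0.084, 0.001], [-0.084, 0.997, -0.0], [-0.001, -0.0, -1.0]]
wrist_force: [0.6, 0.4, -1.1]
opening: 0.331
gripper_force: 59.5
ports [(318.5, 290.2894592285156), (318.6797790527344, 233.6011199951172)] mid [ 0.4972 -0.014   0.0614] gap 0.0319 yaw 4.7
0.3306324484859601
```

```bash
python3 -m inch '[[[0,0,1],0,-1],[[0,0,1],0,0.1],[[0,0,1],0,0.2],[[0,0,1],0,0.2],[[0,0,-30],0,0.2],[[0,0,-55],0,0.2],[[0,0,-55],0,0.2],[[0,0,-55],0,0.2]]'
python3 - <<'E'
from h import *
c,K,T=cap("wrist","w19")
cell(c,K,T,'brown',(270,150,370,290),.054)
ports(c,K,T,(312,190,326,265),.059)
go((.6060,-.0050,.0895),94.85,'plunger')
E
```

```text
time: 45.32
tcp_pos: [0.4964, -0.0129, 0.1255]
tcp_rot: [[-0.996, -0.084, -0.001], [-0.084, 0.996, 0.0], [0.001, 0.0, -1.0]]
wrist_force: [0.4, -0.4, -0.6]
opening: 0.602
gripper_force: 0.0
brown c [ 0.4834 -0.015   0.054 ] LxW 0.0287 0.0284 yaw 6.0 px (318.5, 203.5)
ports [(318.4375, 245.85000610351562), (318.5, 203.5)] mid [ 0.4974 -0.0138  0.059 ] gap 0.0317 yaw 4.8
plunger shift [-110.1   -1.4   35.6] spin -0.1
```

Brown is seated: port midpoint (0.4974, −0.0138), port gap 31.7 mm. Next I press.

```bash
python3 -m inch '[[[-50,-1,0],0,-1],[[-109,-1,0],0,-1],[[-109,-1,0],0,-1],[[-109,-1,0],0,-1],[[-109,-1,15],0,-1],[[-109,-1,25],0,-1],[[-109,-1,31],0,-1],[[-109,-1,35],0,-1],[[-109,-1,37],0,-1],[[-109,-1,37],0,-1]]'
python3 -m inch '[[[0,0,0],0,-1],[[0,0,0],0,-1],[[0,0,0],0,-1],[[0,0,0],0,-1],[[0,0,0],0,-1],[[0,0,0],0,-1],[[0,0,0],0,-1],[[0,0,0],0,-1],[[0,0,0],0,-1],[[0,0,0],0,-1]]'
python3 -m inch '[[[0,0,0],0,-1],[[0,0,0],0,-1],[[0,0,0],0,-1],[[0,0,0],0,-1],[[0,0,0],0,-1],[[0,0,0],0,-1],[[0,0,0],0,-1],[[0,0,0],0,-1],[[0,0,0],0,-1],[[0,0,0],0,-1]]'
python3 -m inch '[[[0,0,0],0,-1],[[0,0,0],0,-1],[[0,0,0],0,-1],[[0,0,0],0,-1],[[0,0,-15],0,-1],[[0,0,-38],0,-1],[[60,0,-38],0,0.2],[[100,0,-38],0,0.2],[[100,0,-38],0,0.2],[[100,0,-38],0,0.2]]'
python3 - <<'E'
from h import *
c,K,T=cap("wrist","w20")
ports(c,K,T,(312,175,328,260),.059)
go((.4975,-.0135,.070),94.85,'nest')
E
```

```text
time: 46.62
tcp_pos: [0.6044, -0.0049, 0.0909]
tcp_rot: [[-0.997, -0.084, -0.001], [-0.084, 0.997, -0.0], [0.001, -0.0, -1.0]]
wrist_force: [-11.3, 0.3, 25.9]
opening: 0.003
gripper_force: 12.9
time: 47.88
tcp_pos: [0.6044, -0.0049, 0.0909]
tcp_rot: [[-0.996, -0.084, -0.001], [-0.084, 0.996, -0.0], [0.001, -0.0, -1.0]]
wrist_force: [-10.6, -0.1, 25.9]
opening: -0.002
gripper_force: 12.7
time: 49.12
tcp_pos: [0.6044, -0.0049, 0.0909]
tcp_rot: [[-0.996, -0.084, -0.001], [-0.084, 0.996, -0.0], [0.001, -0.0, -1.0]]
wrist_force: [-11.2, 0.6, 25.1]
opening: 0.005
gripper_force: 12.7
time: 50.38
tcp_pos: [0.5066, -0.0134, 0.1273]
tcp_rot: [[-0.997, -0.083, 0.001], [-0.083, 0.997, -0.0], [-0.001, -0.0, -1.0]]
wrist_force: [-0.1, 0.0, 0.2]
opening: 0.599
gripper_force: 0.0
ports [(320.375, 232.0), (320.5, 188.5)] mid [ 0.4976 -0.0137  0.059 ] gap 0.0319 yaw 4.8
nest shift [ 9.5  0.6 57.2] spin -0.1
```

```bash
python3 -m inch '[[[9,0.5,20],0,0.2],[[9,0.5,45],0,0.2],[[9,0.5,58],0,0.2],[[9,0.5,58],0,0.2],[[9,0.5,58],0,0.2],[[9,0.5,58],0,-0.4],[[9,0.5,58],0,-1],[[9,0.5,58],0,-1],[[9,0.5,58],0,-1]]' 60
python3 -m inch '[[[0,0,-15],0,-1],[[0,0,-60],0,-1],[[0,0,-110],0,-1],[[0,150,-130],0,-1],[[0,250,-130],0,-1],[[0,250,-130],0,-1],[[0,250,-130],0,-1],[[0,250,-130],0,-1]]'
python3 - <<'E'
from h import *
c,K,T=cap("wrist","w21");o=ctrl.get_obs()
ports(c,K,T,(312,215,326,300),o["tcp_pos"][2]-.040+.029)
go((.4217,.3005,.046),85.3,'t3')
E
```

```text
time: 51.55
tcp_pos: [0.4975, -0.0136, 0.0701]
tcp_rot: [[-0.996, -0.084, 0.002], [-0.084, 0.996, -0.0], [-0.002, -0.0, -1.0]]
wrist_force: [-1.2, -0.2, 6.1]
opening: 0.332
gripper_force: 59.4
time: 52.55
tcp_pos: [0.4753, 0.2396, 0.2005]
tcp_rot: [[-0.996, -0.089, 0.002], [-0.089, 0.996, 0.001], [-0.002, 0.001, -1.0]]
wrist_force: [0.0, -0.5, -1.0]
opening: 0.326
gripper_force: 59.6
ports [(318.80767822265625, 289.5), (318.5, 233.0)] mid [0.4754 0.2388 0.1891] gap 0.032 yaw 5.5
t3 shift [ 48.2  67.3 154.1] spin 9.7
```

View pics/w21.png

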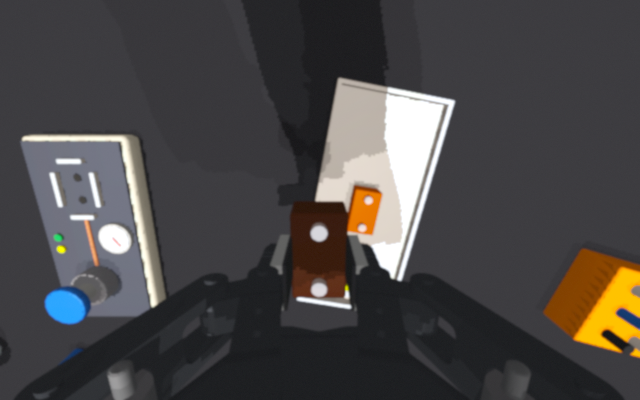

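Brown is held squarely, the orange cell lies flat at (364,210) in the tray, and the near end of the tray is free.

```bash
python3 -m inch '[[[30,40,0],9.7,-1],[[48,67,50],9.7,-1],[[48,67,100],9.7,-1],[[48,67,130],9.7,-1],[[48,67,146],9.7,-1],[[48,67,153],9.7,-1],[[48,67,153],9.7,-1],[[48,67,153],9.7,-1]]'
python3 -m inch '[[[0,0,0],0,-0.1],[[0,0,0],0,0.15],[[0,0,0],0,0.15],[[0,0,-40],0,0.15],[[0,0,-100],0,0.2],[[0,0,-150],0,0.2],[[-130,0,-200],0,0.2],[[-130,0,-200],0,0.2],[[-130,0,-200],0,0.2]]'
python3 - <<'E'
from h import *
c,K,T=cap("wrist","w22")
for n in('orange','brown','yellow'):
    for k in blobs(c,n,(200,50,430,330),150): cell(c,K,T,n,cv2.boundingRect(k)[:2]+tuple(np.add(cv2.boundingRect(k)[:2],cv2.boundingRect(k)[2:])),.028)
E
```

```text
time: 53.6
tcp_pos: [0.4232, 0.2984, 0.047]
tcp_rot: [[-0.996, 0.086, 0.001], [0.086, 0.996, 0.0], [-0.001, 0.001, -1.0]]
wrist_force: [0.9, -0.1, -0.2]
opening: 0.328
gripper_force: 59.7
time: 54.72
tcp_pos: [0.5556, 0.2868, 0.2473]
tcp_rot: [[-0.996, 0.087, 0.003], [0.087, 0.996, 0.001], [-0.003, 0.001, -1.0]]
wrist_force: [-0.4, 0.4, -0.7]
opening: 0.598
gripper_force: 0.0
orange c [0.498 0.291 0.028] LxW 0.0467 0.0264 yaw -4.3 px (318.5, 130.5)
orange c [0.7474 0.2107 0.028 ] LxW 0.0495 0.0415 yaw -88.1 px (277.51470947265625, 315.3088073730469)
brown c [0.431  0.2968 0.028 ] LxW 0.0364 0.0272 yaw -4.2 px (318.5, 68.0)
yellow c [0.571  0.2871 0.028 ] LxW 0.0513 0.028 yaw -4.2 px (320.5, 191.0)
```

View pics/w22.png

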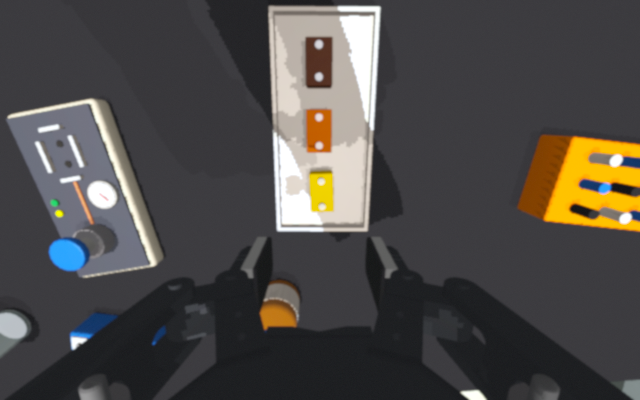

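The tray holds brown (319,62), orange (319,130) and yellow (321,191), all flat with ports up. The plunger at (72,253) is up and the bystanders haven't moved.

```bash
python3 -c "
from rig import ctrl
print(ctrl.close_job())"
```

```text
the job is handed in; nothing more can be done
None
```

Job handed in at about 55 s (no verdict was returned): after clearing the line, I leak-tested the three cells present (yellow, orange, brown; no ivory), and all three lie flat in the tray, ports up and apart.

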